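# Load the drilling carriage through the sprung chip guard

## Task

Pick up the steel carriage by its red handle, set it on the open front end of the drilling station's bed and slide it along the bed, pushing open the orange sprung guard flap, until it has pressed the sprung steel stop pin at the far end fully home; feel for it and push gently, for the stop bears only about 12 N. Let go there so that the carriage stays holding the pin in and the flap swings shut behind it, and leave the spool, screwdriver and jar where they are.

Things in the scene. Friction and masses are not known exactly. Their poses are not given: they have to be found in the camera images.
- carriage: loose steel carriage, about 0.6 kg: flat base 100 (x) x 64 (y) x 20 mm high, thin wood strips on it (to 26 mm), and amid it an upright red handle 30 long (x), 14 thick (y), its top 75 mm above the underside: grip it across the 14 mm from above. Origin: centre of the underside; z up. Both ends are alike, either may go first. It starts on the table; sliding it takes 3 to 8 N.
- bed: fixed station: aluminium plate 416 x 116 mm, top 10 mm above the table, from x = -170 to +246 mm in its own frame. Origin: at table height under the closed flap, on the centre line; x is the feed direction, z up. Posts 12 mm thick at x = 0, y = +51 and -51 stand to 98 mm above the table. A green spindle unit stands beyond x = 251 mm; its motor is 204 mm high.
- bed_lane (a point): point on the bed's top face, on the centre line, at bed x = -115 mm: a good place to set down the carriage's origin, its x axis along the bed's x. Same axes as the bed.
- lane_mouth (a point): start of the straight lane: centre line, on the bed's top face, bed x = -60 mm. Grey guide fences, tops 32 mm above the table, run from here to bed x = +150 mm, 67 mm apart (y = -33.5 to +33.5). Before it they flare out, from x = -60 to about -117 mm (gap there about 100 mm), to lead the carriage in.
- flap (a joint): angle (rad) of the orange guard flap on its vertical hinge: 0 = shut, across the lane; it grows to at most 1.5 as it is pushed in the feed direction. A spring shuts it (0.08 N m shut, 0.23 wide open; up to about 5 N at the handle).
- flap_edge (a point): middle height of the flap's free edge, 85 mm from the hinge, which is at bed y = +51 mm. The flap spans 40 to 94 mm above the table: the carriage's base passes below it, the handle and the fingers holding it push it aside. It swings shut by itself once the handle's middle is some 92 mm past the flap line and the fingers are past it or lifted out.
- stop_block: fixed blue block 30 x 60 x 40 mm high on the bed; origin: bottom middle of its face to the carriage, at bed x = 211 mm; x as the bed's. A brass stop screw sticks out of that face, 10 mm above the bed, by 19 to 59 mm: differs each time, not measured, feel for it. At its end is the sprung pin (see stop_face). The stop stands 12 N at most.
- stop_face (a point): middle of the blue block's face, 10 mm above the bed, where the screw comes out. The steel pin in the screw's end is 9 mm thick, 10 mm proud of the screw; it goes in 8 mm (0.5 N first, 1.7 N last), then stops solid. The let-go carriage holds it in by its weight and friction; the carriage's origin is then 100 to 140 mm past the flap line.
- spool: bystander: steel ring spool 84 mm across, 24 mm high, on the table beside the bed; origin at its underside.
- driver: bystander: screwdriver lying on the table between bed and robot.
- jar: bystander: small jar 52 mm across, 60 mm high, on the table beyond the bed.

How it is judged:
By the outcome, as a careful person would: the job done as asked, in the order asked, and still so for the second after the job is handed in, with the robot touching nothing.
It also fails if it takes over 64 s, if anything falls off the work surface, if the arm or the gripper's body presses on something with over 40 N, if the wrist force passes 120 N, or if a joint passes its speed limit or range.

## Robot

A 7-joint arm with a two-finger parallel gripper is mounted at the origin on the work surface. World frame = base frame: x ahead of the robot, y to its left, z up, the work surface at z = 0. Lengths are in m, angles in rad, forces in N, time in s.
With the tool pointing down it reaches from about 0.425 to 0.925 m from the base axis. Payload 6.8 kg.
Tool frame: the origin (TCP) lies at the very end of the fingers, on their centre line; the grasp point (between the pads) lies r.pinch_z behind it (r.pinch_z is the distance from the TCP to the grasp point, in m); z points along the fingers, y is the line along which they close (so a half turn about z gives the same grasp; the last joint's range is limited). The gripper opens to 85 mm and grips with 20 to 120 N. Pads are 22 mm wide; open, the fingers measure 114 mm over their backs; the gripper's body (76 mm by 85 mm) begins 54 mm behind the grasp point. The pads swing forward as they close: fully open they stand 13 mm farther back than shut.
Start: joints at [-1.223, 0.477, 0.022, 1.555, -0.011, 1.109, -0.083], TCP at [0.297, 0.606, 0.231] pointing down, gripper open.
Joint ranges: [-2.96, 2.96], [-0.34, 2.1], [-1.41, 1.46], [0.24, 2.44], [-1.37, 4.51], [0.17, 1.92], [-2.96, 2.96]. Speed limits (rad/s): [2.39, 2.39, 3.14, 3.14, 3.14, 3.14, 3.14].

## Interface

Orientations are given as a rotation vector (axis times angle).
In Python, from bench import status, grab_frame, camera_model, r gives the robot as it stands. The module is installed in compiled form; this text tells all that it offers.
- The arm moves only by the shell command python3 -m creep 'ROWS' [FORCE]. ROWS is text: rows parted by semicolons, each of 7 numbers parted by spaces: the turn, a rotation vector about the tool's x, y, z in rad, then the shift along the tool's x, y, z in mm, then the opening, from -1 (shut) to 1 (fully open). In form: rx ry rz tx ty tz fingers; .... A call has 1 to 10 rows; each row is the pose to reach, as a shift and turn from the pose commanded when the call began, along the tool's axes at that moment; what a row does not reach only later rows make up. A row lasts 1/8 s, in which the tool goes at most 62.5 mm and 10.7 degrees, less where a joint would pass 70% of its speed; a pose out of reach is approached as far as the arm can. A call with a gripper value outside its range is refused whole. The fingers move at their own pace and stop on an object; FORCE is the grip in N (left out, the last holds). Time passes only in rows, so rows that repeat a pose let the fingers close. It gives the time, the measured TCP pose, the force, the opening and the grip force at its end, in the units of the state.
- status.get_obs(): the state, without advancing time (a new reading comes with each control period).
- grab_frame(name): name is "side" or "top"; returns (picture, depth): 400x640x3 uint8, red, green, blue; 400x640 float32, m along the optical axis (not along the pixel's ray), 0 where there is no reading.
- camera_model(name): a dict with "K" (3x3 intrinsics, pixels), "rvec" (rotation vector, rad) and "tvec" (3), from world to camera coordinates, as OpenCV has them. Camera axes: x right, y down, z forward; pixel columns grow to the right and rows downward; lengths in m; the calibration is good to about 2 mm. A picture is of the moment at which its call begins. camera_model takes no time and is no camera call.
- r.hand_in(): hands the job in; it is judged then, once.
The state is a dict: "clock": time; "joints": joint angles; "qvel": joint speeds; "tau": joint torques, N m; "tcp_pos": TCP position; "orientation": TCP orientation; "contact_force": force on the tool from outside, world axes, zero at the start; "moment": the same for the moment, N m; "grip_width": finger opening in m; "gripper_force": force on a finger pad.
Only numpy, scipy, OpenCV 4.12 (cv2) and the standard library are available. Lean on these libraries where they do the work, as an engineer would, in place of code of your own. Each camera call takes 0.05 s, during which the arm holds its last target. There are 200 camera calls.

## Working session

There is one attempt and no reset: what is moved stays moved. The work goes in short steps, Python scripts to look and compute and a shell command to move; the robot and the scene stay as the last step left them, time stands still between calls to the robot, and variables do not carry over. Pictures are saved under pics/ and viewed, at most 10 in all, crops included, and the job is handed in when it is done.

```bash
mkdir -p pics; python3 - <<'E'
from bench import status, grab_frame, camera_model, r
import cv2,numpy as np
for n in("top","side"):
    p,d=grab_frame(n); cv2.imwrite(f"pics/{n}0.png",p[:,:,::-1]); np.savez(f"pics/{n}0.npz",p=p,d=d)
    m=camera_model(n); print(n,m["K"].round(1).tolist(),m["rvec"],m["tvec"])
print(status.get_obs(), r.pinch_z)
E
```

```text
top [[367.2, 0.0, 313.4], [0.0, 367.2, 207.3], [0.0, 0.0, 1.0]] [ 2.14287907 -2.15593471  0.10153584] [-0.02518567  0.64058489  0.72645534]
side [[493.0, 0.0, 312.9], [0.0, 493.0, 201.6], [0.0, 0.0, 1.0]] [ 2.35522172 -0.50616035  0.19955166] [-0.58190791  0.21042969  1.05457485]
{'clock': 0.1, 'joints': array([-1.22313335,  0.47772974,  0.02231603,  1.55636484, -0.01147699,
        1.10932422, -0.08307263]), 'qvel': array([-1.80786091e-04, -2.16537759e-03,  2.66358072e-03, -1.97544103e-03,
        1.65077028e-03, -4.26840671e-04,  3.27460856e-05]), 'tau': array([ 3.61720617e-03, -5.97764111e+01,  1.61308195e+00, -2.81951076e+01,
        1.26834575e-02,  5.04514479e-03, -3.22596759e-05]), 'tcp_pos': array([0.29685969, 0.60560408, 0.23040902]), 'orientation': array([-7.09549003e-01, -3.06015471e+00,  2.63750930e-03]), 'contact_force': array([-0.10847055, -0.82713014, -0.03826166]), 'moment': array([ 0.01332299, -0.01874146, -0.02541057]), 'gripper_force': 0.0, 'grip_width': 0.08566857439932986} 0.0187
```

View pics/top0.png

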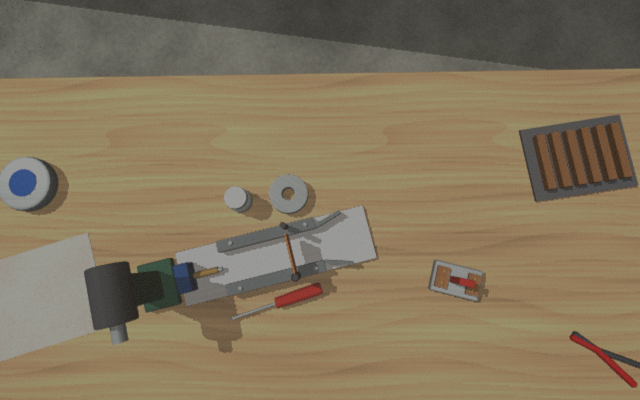

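View pics/side0.png

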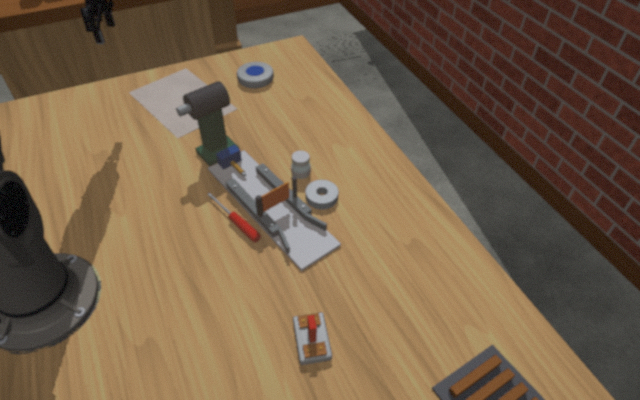

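The top view shows the carriage at about (457,281) with its handle at (463,282). The bed runs from its open end at about x=370 to the blue block at (184,277), with the flap at (290,255) hinged at (285,226). Next I measure these.

```bash
cat > h.py <<'E'
import cv2,numpy as np
from bench import status, grab_frame, camera_model, r
def cam(n):
    m=camera_model(n); R=cv2.Rodrigues(np.array(m["rvec"],float))[0]; return np.array(m["K"]),R,np.array(m["tvec"],float).ravel()
def ray(n,uv,z):
    K,R,t=cam(n); uv=np.atleast_2d(uv).astype(float)
    d=np.c_[uv,np.ones(len(uv))]@np.linalg.inv(K).T@R; c=-R.T@t
    return c+d*((z-c[2])/d[:,2])[:,None]
def cloud(n,d):
    K,R,t=cam(n); v,u=np.mgrid[:d.shape[0],:d.shape[1]]
    p=np.stack([u*d,v*d,d],-1)@np.linalg.inv(K).T
    return (p-t)@R
E
python3 - <<'E'
from h import *
f=np.load("pics/top0.npz"); p,d=f["p"],f["d"]; W=cloud("top",d)
hsv=cv2.cvtColor(p,cv2.COLOR_RGB2HSV); H,S,V=cv2.split(hsv)
print("table z",np.median(W[330:380,100:400,2]), "cam",-cam("top")[1].T@cam("top")[2])
def rect(mask,name,z):
    cs,_=cv2.findContours(mask.astype(np.uint8),cv2.RETR_EXTERNAL,cv2.CHAIN_APPROX_NONE)
    c=max(cs,key=cv2.contourArea); q=ray("top",c[:,0,:],z)[:,:2]
    rr=cv2.minAreaRect((q*1000).astype(np.float32)); print(name,rr,cv2.boxPoints(rr).round(0).tolist()); return c
box=lambda x0,y0,x1,y1:(np.add.outer(np.zeros(400),np.arange(640))>x0)&(np.add.outer(np.zeros(400),np.arange(640))<x1)&(np.add.outer(np.arange(400),np.zeros(640))>y0)&(np.add.outer(np.arange(400),np.zeros(640))<y1)
car=box(415,245,500,315)
rect(car&(W[...,2]>.012),"carriage(depth)",.02)
top=car&(W[...,2]>.065); print("handle top pts",top.sum(),W[top].mean(0),W[car][:,2].max())
red=car&((H<6)|(H>174))&(S>150); rect(red,"red",.075)
rect(top,"htop",.075)
rect(car&(S<70)&(V>90),"grey",.02)
bed=box(165,195,385,315)
g=bed&(S<45)&(V>140)&(W[...,2]<.02)
rect(g,"bedgrey",.01)
fl=bed&(H<16)&(S>140)&(W[...,2]>.07)&box(275,220,305,290); print("flap",fl.sum(), W[fl].min(0),W[fl].max(0))
rect(fl,"flap",.094)
bl=bed&(H>105)&(H<130)&(S>100); rect(bl,"blue",.05)
c=W[bl&(W[...,2]>.04)];print(c.mean(0) if len(c) else 0)
cv2.imwrite("pics/crop.png",cv2.resize(cv2.imread("pics/top0.png")[190:310,160:400],None,fx=3.3,fy=3.3,interpolation=cv2.INTER_CUBIC))
E
```

```text
table z 0.0009614910842566759 cam [ 0.55041825 -0.04683289  0.79596929]
carriage(depth) ((489.3572998046875, -321.062744140625), (101.61742401123047, 64.44124603271484), 76.2398681640625) [[446.0, -363.0], [509.0, -378.0], [533.0, -279.0], [470.0, -264.0]]
handle top pts 158 [ 0.50043817 -0.27073078  0.20718959] 0.7959692864671362
red ((491.02093505859375, -314.10186767578125), (45.94918441772461, 13.384562492370605), 75.71514129638672) [[479.0, -335.0], [492.0, -338.0], [503.0, -293.0], [490.0, -290.0]]
htop ((489.2393493652344, -321.06866455078125), (33.065216064453125, 13.39970874786377), 75.7151107788086) [[479.0, -335.0], [492.0, -339.0], [500.0, -307.0], [487.0, -303.0]]
grey ((489.7354736328125, -320.3638916015625), (102.583740234375, 64.23384094238281), 75.8698501586914) [[446.0, -362.0], [508.0, -378.0], [533.0, -278.0], [471.0, -263.0]]
bedgrey ((532.2736206054688, 144.1075439453125), (90.15447235107422, 235.05674743652344), 13.698010444641113) [[461.0, 248.0], [516.0, 19.0], [604.0, 41.0], [548.0, 269.0]]
flap 63 [0.50916752 0.00660938 0.07488024] [0.58263029 0.02430227 0.09760929]
flap ((563.6210327148438, 19.48084831237793), (39.20555877685547, 3.2411553859710693), 14.292251586914062) [[544.0, 16.0], [545.0, 13.0], [583.0, 23.0], [582.0, 26.0]]
blue ((497.8046569824219, 236.6288299560547), (55.730445861816406, 27.20648193359375), 14.343215942382812) [[467.0, 243.0], [474.0, 217.0], [528.0, 230.0], [521.0, 257.0]]
[0.50211386 0.23642586 0.05368915]
```

View pics/crop.png

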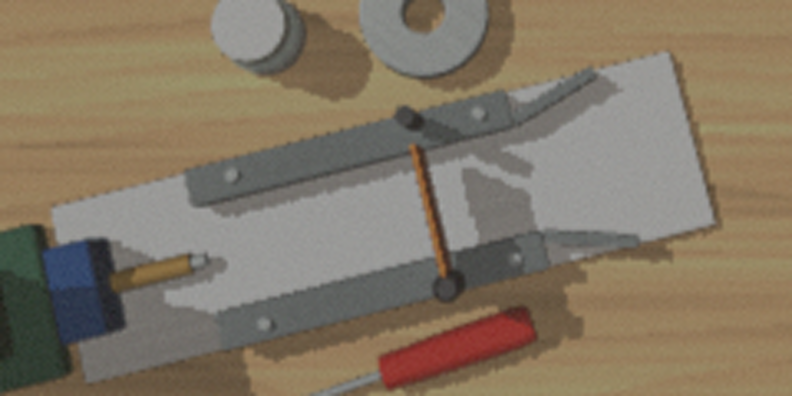

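The crop shows the bed corners at (668,52), (716,226), (86,381) and (52,207). The posts are at (408,117) and (445,286), the hinge being the lower one. The pin tip is at (207,261) and the block's face edge runs (108,240) to (123,328).

```bash
python3 - <<'E'
from h import *
def P(pts,z):
    a=np.array(pts,float); uv=np.c_[160+(a[:,0]+.5)/3.3-.5,190+(a[:,1]+.5)/3.3-.5]; return ray("top",uv,z)[:,:2]*1000
b=P([(668,52),(716,226),(86,381),(52,207)],.01); print("bed corners",b.round(0).tolist(),np.linalg.norm(b-np.roll(b,-1,0),axis=1).round(0))
po=P([(408,117),(445,288)],.098);print("posts",po.round(0),np.linalg.norm(po[0]-po[1]))
fo=P([(510,96),(188,172)],.032);fi=P([(516,127),(200,206)],.032)  # far fence outer, inner tops
fn=P([(543,235),(218,312)],.032)  # near fence inner top edge
fb=P([(108,240),(123,328)],.05)
for n,l in(("far in",fi),("far out",fo),("near in",fn),("block",fb)):
    v=l[1]-l[0];print(n,l.round(1).tolist(),np.degrees(np.arctan2(v[1],v[0])))
a=b[[0,1]].mean(0);c=b[[2,3]].mean(0);v=c-a
th=np.arctan2(v[1],v[0]);print("centreline bed",a,c,np.degrees(th))
for deg in (103.3,103.8,104.3):
    th=np.radians(deg);X=np.array([np.cos(th),np.sin(th)]);Y=np.array([-X[1],X[0]])
    o=po.mean(0);f=lambda q:np.c_[(q-o)@X,(q-o)@Y].round(1).tolist()
    print(deg,"o",o,"bed",f(b),"fi",f(fi),"fn",f(fn),"fb",f(fb),"pin",f(P([(207,261)],.02)))
E
```

```text
bed corners [[647.0, -133.0], [535.0, -162.0], [438.0, 242.0], [549.0, 268.0]] [116. 415. 113. 413.]
posts [[599.  27.]
 [502.   5.]] 99.7571585236161
far in [[597.3, -34.3], [548.8, 165.0]] 103.68924571284309
far out [[617.0, -30.6], [570.2, 173.2]] 102.93842896870693
near in [[529.8, -50.7], [483.2, 152.1]] 102.96176034522597
block [[528.4, 216.4], [475.3, 205.3]] -168.2529950746181
centreline bed [ 590.73719622 -147.41145082] [493.34679897 254.72435926] 103.6139311713199
103.3 o [550.7449613   16.26487289] bed [[-167.6, -59.2], [-169.4, 56.7], [245.2, 57.7], [245.4, -55.7]] fi [[-59.9, -33.7], [145.2, -32.3]] fn [[-60.4, 35.8], [147.7, 34.5]] fb [[199.9, -24.3], [201.3, 29.9]] pin [[151.2, 2.0]]
103.8 o [550.7449613   16.26487289] bed [[-168.1, -57.8], [-168.9, 58.2], [245.7, 55.6], [244.9, -57.9]] fi [[-60.2, -33.2], [144.9, -33.6]] fn [[-60.1, 36.3], [148.0, 33.2]] fb [[199.7, -26.0], [201.6, 28.1]] pin [[151.3, 0.7]]
104.3 o [550.7449613   16.26487289] bed [[-168.6, -56.3], [-168.3, 59.7], [246.1, 53.5], [244.4, -60.0]] fi [[-60.5, -32.7], [144.6, -34.9]] fn [[-59.8, 36.8], [148.3, 31.9]] fb [[199.4, -27.7], [201.8, 26.4]] pin [[151.3, -0.6]]
```

```bash
cat >> h.py <<'E'
from scipy.spatial.transform import Rotation as Ro
TH=103.5; X=np.array([np.cos(np.radians(TH)),np.sin(np.radians(TH))]); Y=np.array([-X[1],X[0]]); O=np.array([550.4,16.6])+.0*Y
def rel(x,y,z,head):
    "mm world target -> tool rows (rx ry rz tx ty tz)"
    s=status.get_obs(); R0=Ro.from_rotvec(s["orientation"])
    a=np.radians(head); c,q=np.cos(a),np.sin(a)
    Rt=Ro.from_matrix(np.array([[c,q,0],[q,-c,0],[0,0,-1]]))
    print((R0.inv()*Rt).as_rotvec().round(3),R0.inv().apply(np.array([x,y,z])-s["tcp_pos"]*1000).round(1))
def bed(b,y,z,head=TH): rel(*(O+b*X+y*Y),z,head)
def st():
    s=status.get_obs(); p=s["tcp_pos"]*1000; R=Ro.from_rotvec(s["orientation"]).as_matrix()
    print("t",round(s["clock"],2),"tcp",p.round(1),"bed",((p[:2]-O)@X).round(1),((p[:2]-O)@Y).round(1),"head",np.degrees(np.arctan2(R[1,0],R[0,0])).round(2),"tilt",R[:2,2].round(4),"F",s["contact_force"].round(2),"Fbed",(s["contact_force"][:2]@X).round(2),(s["contact_force"][:2]@Y).round(2),"w",s["grip_width"],"g",s["gripper_force"],"q",s["joints"].round(2))
E
python3 -c "
from h import *
st();rel(480,100,280,110)"
```

```text
t 0.1 tcp [296.9 605.6 230.4] bed 631.9 109.0 head 153.89 tilt [-0.0006 -0.0016] F [-0.11 -0.83 -0.04] Fbed -0.78 0.3 w 0.08566857439932986 g 0.0 q [-1.22  0.48  0.02  1.56 -0.01  1.11 -0.08]
[-0.002  0.001  0.766] [-387.  -373.5  -48.9]
```

```bash
python3 -m creep '0 0 0.25 -110 -100 -50 1;0 0 0.766 -387 -373.5 -50 1;0 0 0.766 -387 -373.5 -50 1;0 0 0.766 -387 -373.5 -50 1;0 0 0.766 -387 -373.5 -50 1;0 0 0.766 -387 -373.5 -50 1;0 0 0.766 -387 -373.5 -50 1;0 0 0.766 -387 -373.5 -50 1;0 0 0.766 -387 -373.5 -50 1;0 0 0.766 -387 -373.5 -50 1'; python3 -c "
from h import *
st();rel(489.3,-321,160,75.8)"
```

```text
clock: 1.35
tcp_pos: [0.481, 0.0965, 0.2815]
orientation: [1.811, 2.566, -0.0]
contact_force: [-0.1, -0.3, 0.5]
grip_width: 0.0856
gripper_force: 0.0
t 1.35 tcp [481.   96.5 281.5] bed 93.9 48.9 head 109.6 tilt [ 0.0005 -0.0006] F [-0.09 -0.29  0.53] Fbed -0.26 0.16 w 0.08559163468891562 g 0.0 q [-0.73  0.12  0.44  1.95 -0.06  1.09  0.08]
[0.001 0.001 0.59 ] [-396.1 -132.2  121.7]
```

```bash
python3 -m creep '0 0 0.59 -396 -132 121 1;0 0 0.59 -396 -132 121 1;0 0 0.59 -396 -132 121 1;0 0 0.59 -396 -132 121 1;0 0 0.59 -396 -132 121 1;0 0 0.59 -396 -132 121 1;0 0 0.59 -396 -132 121 1;0 0 0.59 -396 -132 121 0;0 0 0.59 -396 -132 121 0;0 0 0.59 -396 -132 121 0'; python3 -c "
from h import *
st();rel(489.3,-321,34,75.8)
p,d=grab_frame('top');cv2.imwrite('pics/a.png',cv2.resize(p[220:340,380:540,::-1],None,fx=4,fy=4))"
```

```text
clock: 2.6
tcp_pos: [0.4925, -0.3147, 0.1603]
orientation: [-2.469, -1.942, -0.002]
contact_force: [0.1, 0.5, 0.5]
grip_width: 0.0421
gripper_force: 0.0
t 2.6 tcp [ 492.5 -314.7  160.3] bed -308.6 133.6 head 76.37 tilt [0.0003 0.0012] F [0.1  0.54 0.47] Fbed 0.5 -0.22 w 0.04213037568016681 g 0.0 q [-0.02  0.47  0.64  1.88 -0.35  0.91  0.55]
[ 0.    -0.001  0.01 ] [ -7.1  -1.7 126.3]
```

View pics/a.png

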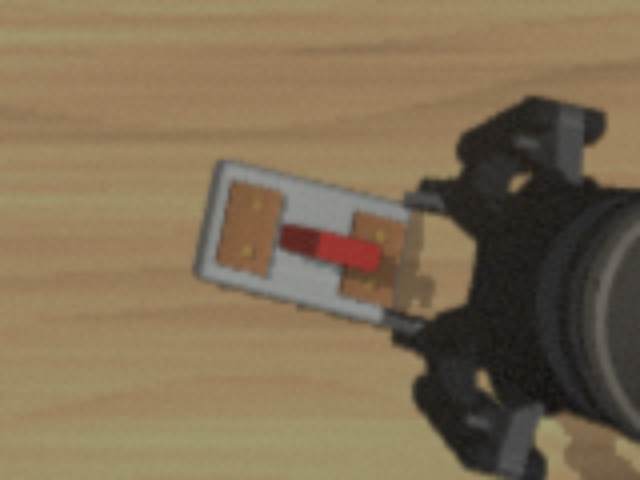

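The fingers straddle the handle. The handle is at (300–380, 238–255) in the crop and the fingertips at (430,187) and (405,330). I'll let the arm settle, then descend.

```bash
python3 -m creep '0 0 0 0 0 0 0;0 0 0 0 0 0 0'; python3 -c "
from h import *
st();rel(489.3,-321,34,75.8)"
```

```text
clock: 2.9
tcp_pos: [0.4919, -0.3162, 0.1605]
orientation: [2.471, 1.939, 0.001]
contact_force: [0.5, 0.8, -0.6]
grip_width: 0.0427
gripper_force: 0.0
t 2.9 tcp [ 491.9 -316.2  160.5] bed -310.0 134.6 head 76.25 tilt [0.0006 0.0002] F [ 0.49  0.78 -0.57] Fbed 0.64 -0.65 w 0.04269318430799639 g 0.0 q [-0.02  0.47  0.64  1.88 -0.35  0.91  0.55]
[ 0.001 -0.     0.008] [ -5.3  -1.5 126.5]
```

```bash
python3 -m creep '0 0 0.008 -5.3 -1.5 40 0;0 0 0.008 -5.3 -1.5 80 0;0 0 0.008 -5.3 -1.5 80 0;0 0 0.008 -5.3 -1.5 80 0'; python3 -c "
from h import *
st();rel(489.3,-321,34,75.8)"
```

```text
clock: 3.4
tcp_pos: [0.4894, -0.3223, 0.0816]
orientation: [2.479, 1.927, 0.001]
contact_force: [0.1, -0.1, 0.3]
grip_width: 0.0427
gripper_force: 0.0
t 3.4 tcp [ 489.4 -322.3   81.6] bed -315.3 138.4 head 75.73 tilt [ 0.0012 -0.0009] F [ 0.15 -0.12  0.31] Fbed -0.15 -0.12 w 0.04274396485835721 g 0.0 q [ 0.05  0.58  0.57  1.92 -0.44  0.76  0.63]
[ 0.001  0.001 -0.001] [ 1.2 -0.5 47.6]
```

```bash
python3 -m creep '0 0 0 1 -0.5 25 0;0 0 0 1 -0.5 47 0;0 0 0 1 -0.5 47 0;0 0 0 1 -0.5 47 0;0 0 0 1 -0.5 47 -0.8;0 0 0 1 -0.5 47 -0.8;0 0 0 1 -0.5 47 -0.8;0 0 0 1 -0.5 47 -0.8' 50; python3 -c "
from h import *
st()"
```

```text
clock: 4.4
tcp_pos: [0.4895, -0.321, 0.0343]
orientation: [2.479, 1.928, 0.002]
contact_force: [0.5, 0.5, 5.2]
grip_width: 0.0134
gripper_force: 52.0
t 4.4 tcp [ 489.5 -321.    34.3] bed -314.1 138.0 head 75.74 tilt [ 0.0018 -0.0006] F [0.46 0.51 5.19] Fbed 0.39 -0.56 w 0.013403099130855156 g 51.98349952697754 q [ 0.09  0.65  0.52  1.94 -0.5   0.68  0.67]
```

```bash
python3 -m creep '0 0 0 0 0 -30 -0.8;0 0 0 0 0 -70 -0.8;0 0 0 0 0 -70 -0.8;0 0 0 0 0 -70 -0.8;0 0 0 0 0 -70 -0.8'; python3 -c "
from h import *
st();bed(-118,0,104)"
```

```text
clock: 5.03
tcp_pos: [0.4874, -0.3196, 0.1015]
orientation: [-2.477, -1.927, 0.002]
contact_force: [0.5, -0.9, -6.6]
grip_width: 0.0135
gripper_force: 50.6
t 5.03 tcp [ 487.4 -319.6  101.5] bed -312.2 139.7 head 75.74 tilt [-0.0031  0.0017] F [ 0.49 -0.92 -6.65] Fbed -1.01 -0.26 w 0.013481362928371496 g 50.61021387577057 q [ 0.03  0.55  0.6   1.92 -0.42  0.8   0.61]
[-0.003 -0.002 -0.484] [236.9  33.2  -2.4]
```

```bash
python3 -m creep '0 0 -0.12 40 5 -3 -0.8;0 0 -0.24 90 12 -3 -0.8;0 0 -0.36 140 20 -3 -0.8;0 0 -0.46 190 27 -3 -0.8;0 0 -0.484 225 32 -3 -0.8;0 0 -0.484 237 33 -3 -0.8;0 0 -0.484 237 33 -3 -0.8;0 0 -0.484 237 33 -3 -0.8;0 0 -0.484 237 33 -3 -0.8'; python3 -c "
from h import *
st();bed(-118,0,70)
p,d=grab_frame('top');cv2.imwrite('pics/b.png',cv2.resize(p[190:310,240:440,::-1],None,fx=4,fy=4))
p,d=grab_frame('side');cv2.imwrite('pics/c.png',cv2.resize(p[140:290,200:400,::-1],None,fx=4,fy=4))"
```

```text
clock: 6.15
tcp_pos: [0.5783, -0.1009, 0.1062]
orientation: [1.949, 2.464, -0.001]
contact_force: [-0.4, -0.4, -6.0]
grip_width: 0.0135
gripper_force: 50.6
t 6.15 tcp [ 578.3 -100.9  106.2] bed -120.8 0.3 head 103.3 tilt [-0.0004 -0.0007] F [-0.38 -0.36 -6.05] Fbed -0.26 0.45 w 0.013450380400330733 g 50.62967777252197 q [-0.29  0.52  0.47  1.9  -0.32  0.79  0.59]
[-0.001  0.001 -0.003] [ 2.8  0.3 36.2]
```

View pics/c.png

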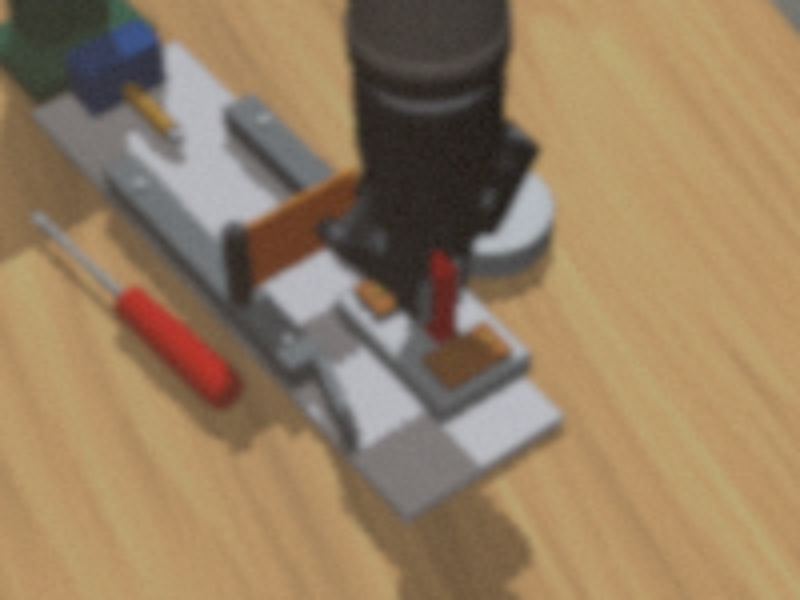

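View pics/b.png

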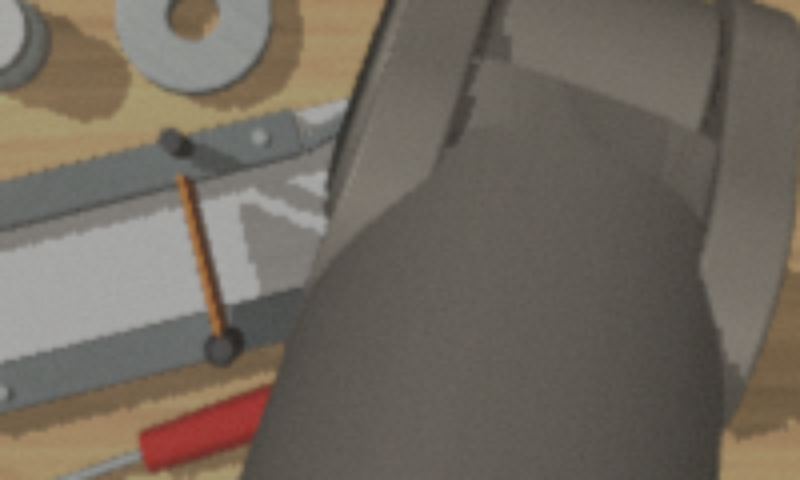

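The side crop shows the carriage held level over the bed's front end and aligned with it, its base near (440,340). The flap is shut. The top view is hidden by the arm. I lower the carriage now.

```bash
python3 -m creep '0 0 -0.003 1 0 25 -0.8;0 0 -0.003 1 0 50 -0.8;0 0 -0.003 1 0 54 -0.8;0 0 -0.003 1 0 54 -0.8;0 0 -0.003 1 0 54 -0.8'; python3 -c "
from h import *
st();bed(-118,0,44)"
```

```text
clock: 6.88
tcp_pos: [0.5797, -0.0984, 0.0534]
orientation: [1.941, 2.468, 0.002]
contact_force: [-0.3, -0.8, -6.2]
grip_width: 0.0136
gripper_force: 50.5
t 6.88 tcp [579.7 -98.4  53.4] bed -118.6 -1.6 head 103.62 tilt [ 0.002  -0.0002] F [-0.29 -0.78 -6.22] Fbed -0.69 0.46 w 0.013649636308731077 g 50.459012389183044 q [-0.26  0.6   0.42  1.93 -0.37  0.69  0.63]
[0.002 0.001 0.002] [ 0.6 -1.6  9.4]
```

```bash
python3 -m creep '0 0 0.002 0 -1.6 4 -0.8;0 0 0.002 0 -1.6 6 -0.8;0 0 0.002 0 -1.6 8 -0.8;0 0 0.002 0 -1.6 8 -0.8;0 0 0.002 0 -1.6 8 -0.8'; python3 -c "
from h import *
st();bed(-118,0,44)"
```

```text
clock: 7.5
tcp_pos: [0.5773, -0.0984, 0.0444]
orientation: [-1.945, -2.467, -0.0]
contact_force: [-1.2, -0.8, -2.9]
grip_width: 0.0132
gripper_force: 50.9
t 7.5 tcp [577.3 -98.4  44.4] bed -118.1 0.7 head 103.52 tilt [0.0001 0.0001] F [-1.24 -0.75 -2.92] Fbed -0.44 1.39 w 0.013229801059294605 g 50.94685435295105 q [-0.25  0.61  0.42  1.93 -0.38  0.68  0.63]
[ 0. -0.  0.] [0.1 0.7 0.4]
```

```bash
python3 -m creep '0 0 0 4 0 0.5 -0.8;0 0 0 8 0 0.5 -0.8;0 0 0 12 0 0.5 -0.8;0 0 0 16 0 0.5 -0.8;0 0 0 20 0 0.5 -0.8;0 0 0 25 0 0.5 -0.8;0 0 0 30 0 0.5 -0.8;0 0 0 30 0 0.5 -0.8'; python3 -c "
from h import *
st();bed(-88,0,44)"
```

```text
clock: 8.5
tcp_pos: [0.5715, -0.0687, 0.0444]
orientation: [1.943, 2.467, 0.003]
contact_force: [3.5, -2.0, 1.8]
grip_width: 0.0137
gripper_force: 51.7
t 8.5 tcp [571.5 -68.7  44.4] bed -87.9 -0.6 head 103.55 tilt [0.0026 0.0001] F [ 3.47 -2.    1.84] Fbed -2.76 -2.9 w 0.013687441700179052 g 51.70742690563202 q [-0.31  0.59  0.42  1.96 -0.38  0.66  0.59]
[0.003 0.    0.001] [-0.1 -0.6  0.4]
```

```bash
python3 -m creep '0 0 0 4 0.5 0 -0.8;0 0 0 9 1 0 -0.8;0 0 0 15 1 0 -0.8;0 0 0 22 1 0 -0.8;0 0 0 30 1 0 -0.8;0 0 0 38 1 0 -0.8;0 0 0 38 1 0 -0.8'; python3 -c "
from h import *
st();bed(-88,0,44)"
```

```text
clock: 9.38
tcp_pos: [0.5627, -0.0318, 0.0443]
orientation: [1.944, 2.467, 0.001]
contact_force: [1.6, -2.9, 6.9]
grip_width: 0.0136
gripper_force: 52.2
t 9.38 tcp [562.7 -31.8  44.3] bed -49.9 -0.7 head 103.53 tilt [0.0009 0.0003] F [ 1.57 -2.93  6.92] Fbed -3.21 -0.84 w 0.013558488906712475 g 52.18365132808685 q [-0.38  0.58  0.42  1.99 -0.38  0.65  0.53]
[ 0.001 -0.     0.001] [-38.1  -0.7   0.3]
```

```bash
python3 -m creep '0 0 0 6 0 -0.6 -0.8;0 0 0 13 0 -0.6 -0.8;0 0 0 20 0 -0.6 -0.8;0 0 0 27 0 -0.6 -0.8;0 0 0 34 0 -0.6 -0.8;0 0 0 41 0 -0.6 -0.8;0 0 0 48 0 -0.6 -0.8;0 0 0 55 0 -0.6 -0.8;0 0 0 60 0 -0.6 -0.8;0 0 0 60 0 -0.6 -0.8'; python3 -c "
from h import *
st()"
```

```text
clock: 10.62
tcp_pos: [0.5504, 0.0279, 0.0448]
orientation: [1.942, 2.467, 0.005]
contact_force: [8.5, -0.2, -2.9]
grip_width: 0.0135
gripper_force: 52.7
t 10.62 tcp [550.4  27.9  44.8] bed 11.0 -2.6 head 103.58 tilt [0.004  0.0011] F [ 8.46 -0.17 -2.94] Fbed -2.14 -8.19 w 0.013502286615037665 g 52.69960105419159 q [-0.49  0.56  0.42  2.02 -0.38  0.63  0.42]
```

```bash
python3 -m creep '0 0 0 6 0 0 -0.8;0 0 0 13 0 0 -0.8;0 0 0 20 0 0 -0.8;0 0 0 27 0 0 -0.8;0 0 0 30 0 0 -0.8;0 0 0 30 0 0 -0.8'; python3 -c "
from h import *
st()"
```

```text
clock: 11.38
tcp_pos: [0.5416, 0.0568, 0.0444]
orientation: [-1.943, -2.468, -0.002]
contact_force: [5.6, 2.3, -1.2]
grip_width: 0.0134
gripper_force: 52.6
t 11.38 tcp [541.6  56.8  44.4] bed 41.1 -0.8 head 103.57 tilt [0.0007 0.0012] F [ 5.64  2.3  -1.22] Fbed 0.92 -6.02 w 0.013392021874948416 g 52.629547119140625 q [-0.55  0.56  0.43  2.03 -0.38  0.63  0.37]
```

```bash
python3 -m creep '0 0 0 6 0 0 -0.8;0 0 0 12 0 0 -0.8;0 0 0 18 0 0 -0.8;0 0 0 24 0 0 -0.8;0 0 0 30 0 0 -0.8;0 0 0 36 0 0 -0.8;0 0 0 42 0 0 -0.8;0 0 0 45 0 0 -0.8;0 0 0 45 0 0 -0.8;0 0 0 45 0 0 -0.8'; python3 -c "
from h import *
st()"
```

```text
clock: 12.62
tcp_pos: [0.5307, 0.0988, 0.0444]
orientation: [1.945, 2.467, -0.0]
contact_force: [3.9, -2.7, 0.9]
grip_width: 0.0132
gripper_force: 53.4
t 12.62 tcp [530.7  98.8  44.4] bed 84.5 -0.0 head 103.49 tilt [-0.0001 -0.0002] F [ 3.87 -2.72  0.94] Fbed -3.54 -3.13 w 0.013152943322496502 g 53.44065203189672 q [-0.63  0.55  0.43  2.04 -0.38  0.62  0.29]
```

```bash
for i in 1; do python3 -m creep '0 0 0 2 0 0 -0.8;0 0 0 4 0 0 -0.8;0 0 0 6 0 0 -0.8;0 0 0 8 0 0 -0.8'; python3 -c "
from h import *
st()"; python3 -m creep '0 0 0 2 0 0 -0.8;0 0 0 4 0 0 -0.8'; python3 -c "
from h import *
st()";python3 -m creep '0 0 0 1.5 0 0 -0.8;0 0 0 3 0 0 -0.8'; python3 -c "
from h import *
st()"; done | grep bed
```

```text
t 13.12 tcp [529.  106.   44.5] bed 91.9 -0.0 head 103.48 tilt [ 0.0002 -0.0008] F [ 3.73 -4.72  1.37] Fbed -5.46 -2.52 w 0.013595051337678438 g 53.04288446903229 q [-0.65  0.55  0.43  2.04 -0.38  0.62  0.28]
t 13.38 tcp [528.  109.9  44.5] bed 96.0 -0.0 head 103.48 tilt [ 0.0002 -0.0008] F [ 3.55 -4.28  1.51] Fbed -4.99 -2.46 w 0.013377034485828762 g 53.0462121963501 q [-0.66  0.55  0.43  2.04 -0.38  0.62  0.27]
t 13.62 tcp [527.1 112.7  44.4] bed 98.9 0.2 head 103.48 tilt [-0.0001 -0.001 ] F [ 2.68 -5.83  2.34] Fbed -6.29 -1.25 w 0.013481536595361545 g 54.715320467948914 q [-0.66  0.55  0.43  2.04 -0.38  0.62  0.26]
```

```bash
(python3 -m creep '0 0 0 1 0 0 -0.8;0 0 0 2 0 0 -0.8'; python3 -c "
from h import *
st()"; python3 -m creep '0 0 0 1 0 0 -0.8;0 0 0 2 0 0 -0.8'; python3 -c "
from h import *
st()";python3 -m creep '0 0 0 1 0 0 -0.8;0 0 0 2 0 0 -0.8'; python3 -c "
from h import *
st()") | grep bed
```

```text
t 13.88 tcp [526.7 114.4  44.5] bed 100.6 0.2 head 103.46 tilt [-0.     -0.0012] F [ 2.31 -6.    2.67] Fbed -6.37 -0.85 w 0.013422228130133584 g 54.71029579639435 q [-0.67  0.55  0.43  2.04 -0.38  0.62  0.26]
t 14.12 tcp [526.3 116.3  44.5] bed 102.5 0.2 head 103.46 tilt [-0.     -0.0013] F [ 2.65 -6.77  2.64] Fbed -7.2 -1.0 w 0.013657707271338151 g 54.72150921821594 q [-0.67  0.55  0.43  2.04 -0.38  0.62  0.26]
t 14.38 tcp [525.9 117.9  44.5] bed 104.2 0.2 head 103.46 tilt [ 0.0001 -0.0016] F [ 2.58 -6.18  3.51] Fbed -6.61 -1.06 w 0.013201976357755055 g 54.744004011154175 q [-0.67  0.55  0.43  2.04 -0.38  0.62  0.25]
```

```bash
(python3 -m creep '0 0 0 1 0 -0.4 -0.8;0 0 0 1.5 0 -0.4 -0.8'; python3 -c "
from h import *
st()"; python3 -m creep '0 0 0 1 0 0 -0.8;0 0 0 1 0 0 -0.8'; python3 -c "
from h import *
st()";python3 -m creep '0 0 0 1 0 0 -0.8;0 0 0 1 0 0 -0.8'; python3 -c "
from h import *
st()") | grep bed
```

```text
t 14.62 tcp [525.2 120.4  44.5] bed 106.8 0.3 head 103.51 tilt [-0.0005 -0.0008] F [ 4.24 -4.02 -0.85] Fbed -4.9 -3.18 w 0.013152911830136 g 54.01601493358612 q [-0.68  0.55  0.43  2.04 -0.39  0.62  0.25]
t 14.88 tcp [524.9 121.4  44.5] bed 107.8 0.3 head 103.51 tilt [-0.0005 -0.0008] F [ 3.72 -4.18 -0.69] Fbed -4.93 -2.64 w 0.013518819984425787 g 54.04873430728912 q [-0.68  0.55  0.43  2.04 -0.39  0.62  0.25]
t 15.12 tcp [524.7 122.2  44.5] bed 108.7 0.3 head 103.51 tilt [-0.0005 -0.0009] F [ 3.18 -4.99 -0.94] Fbed -5.6 -1.93 w 0.013395261285726564 g 54.05259668827057 q [-0.68  0.55  0.43  2.04 -0.39  0.62  0.25]
```

```bash
(python3 -m creep '0 0 0 1 0 0 -0.8;0 0 0 1 0 0 -0.8'; python3 -c "
from h import *
st()"; python3 -m creep '0 0 0 1 0 0 -0.8;0 0 0 1 0 0 -0.8'; python3 -c "
from h import *
st()") | grep bed
```

```text
t 15.38 tcp [524.5 123.1  44.5] bed 109.6 0.3 head 103.5 tilt [-0.0004 -0.0011] F [ 3.68 -5.47 -0.63] Fbed -6.18 -2.31 w 0.013164555425987701 g 54.06222760677338 q [-0.68  0.55  0.43  2.04 -0.38  0.62  0.24]
t 15.62 tcp [524.3 123.9  44.5] bed 110.4 0.3 head 103.49 tilt [-0.0004 -0.0012] F [ 3.6  -5.04  0.03] Fbed -5.74 -2.33 w 0.013425367112479 g 54.13206160068512 q [-0.69  0.55  0.43  2.04 -0.38  0.62  0.24]
```

```bash
(python3 -m creep '0 0 0 1 0 0 -0.8;0 0 0 1 0 0 -0.8'; python3 -c "
from h import *
st()
p,d=grab_frame('side');cv2.imwrite('pics/d.png',cv2.resize(p[120:220,190:310,::-1],None,fx=6,fy=6,interpolation=cv2.INTER_CUBIC))") | grep bed
```

```text
t 15.88 tcp [524.3 124.1  44.6] bed 110.6 0.3 head 103.47 tilt [-0.    -0.002] F [ 4.45 -6.92  0.26] Fbed -7.77 -2.71 w 0.01366698063372165 g 54.23256754875183 q [-0.69  0.55  0.43  2.04 -0.38  0.62  0.24]
```

View pics/d.png

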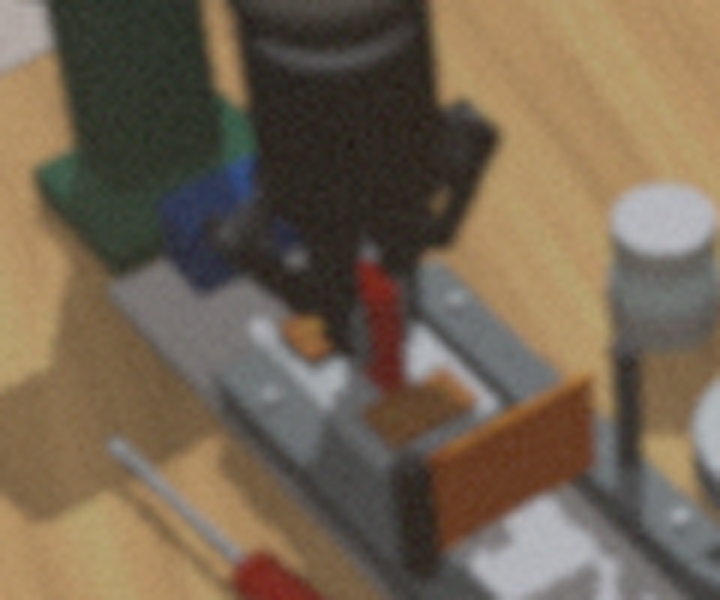

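The crop shows the flap shut at (510,460), behind the handle at (380,330). The last 1 mm command moved the carriage only 0.2 mm and the force rose 2 N, near the predicted 109 mm. I confirm with half a millimetre more.

```bash
(python3 -m creep '0 0 0 0.6 0 0 -0.8;0 0 0 0.6 0 0 -0.8;0 0 0 0.6 0 0 -0.8'; python3 -c "
from h import *
st()") | grep bed
```

```text
t 16.3 tcp [524.2 124.1  44.6] bed 110.6 0.3 head 103.44 tilt [ 0.0002 -0.0025] F [ 3.85 -8.63  0.19] Fbed -9.29 -1.73 w 0.013373499225591855 g 54.27065312862396 q [-0.69  0.55  0.43  2.04 -0.38  0.62  0.24]
```

```bash
(python3 -m creep '0 0 0 -0.6 0 0 -0.8;0 0 0 -0.6 0 0 -0.5;0 0 0 -0.6 0 0 -0.2;0 0 0 -0.6 0 0 -0.2;0 0 0 -0.6 0 0 -0.2'; python3 -c "
from h import *
st()"; python3 -m creep '0 0 0 0 0 -15 -0.2;0 0 0 0 0 -40 -0.2;0 0 0 0 0 -80 -0.2;0 0 0 0 0 -130 -0.2;0 0 0 0 0 -180 -0.2;0 0 0 0 0 -180 -0.2'; python3 -c "
from h import *
st()") | grep bed
```

```text
t 16.93 tcp [524.  126.3  44.7] bed 112.8 0.0 head 103.55 tilt [-0.0005  0.0002] F [-0.11 -0.51  0.13] Fbed -0.47 0.23 w 0.034427594630847276 g 0.0 q [-0.69  0.55  0.43  2.04 -0.39  0.62  0.24]
t 17.68 tcp [526.8 126.3 229.6] bed 112.1 -2.7 head 103.49 tilt [0.0077 0.0041] F [ 0.84 -0.05  0.19] Fbed -0.25 -0.81 w 0.03389694971295617 g 0.0 q [-0.83  0.28  0.59  1.91 -0.19  0.99  0.08]
```

```bash
python3 -m creep '0 0 0 -60 0 -20 -0.2;0 0 0 -120 0 -20 -0.2;0 0 0 -180 0 -20 -0.2;0 0 0 -240 0 -20 -0.2;0 0 0 -300 0 -20 -0.2;0 0 0 -360 0 -20 -0.2;0 0 0 -360 0 -20 -0.2;0 0 0 -360 0 -20 -0.2' >/dev/null; python3 -c "
from h import *
st()
p,d=grab_frame('top');cv2.imwrite('pics/e.png',cv2.resize(p[190:310,160:400,::-1],None,fx=3.3,fy=3.3,interpolation=cv2.INTER_CUBIC))
hsv=cv2.cvtColor(p,cv2.COLOR_RGB2HSV);H,S,V=cv2.split(hsv)
W=cloud('top',d);m=((H<6)|(H>174))&(S>150)&(W[...,2]>.07);m[:,:170]=0;m[:,330:]=0
q=W[m][:,:2]*1000;print(m.sum(),((q-O)@X).mean(),((q-O)@Y).mean())"
```

```text
t 18.68 tcp [ 608.  -223.8  244.1] bed -247.2 0.1 head 103.49 tilt [-0.0013  0.0009] F [ 0.37  0.97 -0.09] Fbed 0.86 -0.59 w 0.03418573487959673 g 0.0 q [-0.21  0.49  0.66  1.64 -0.33  1.13  0.77]
96 104.77200477732389 1.3456077248462395
```

View pics/e.png

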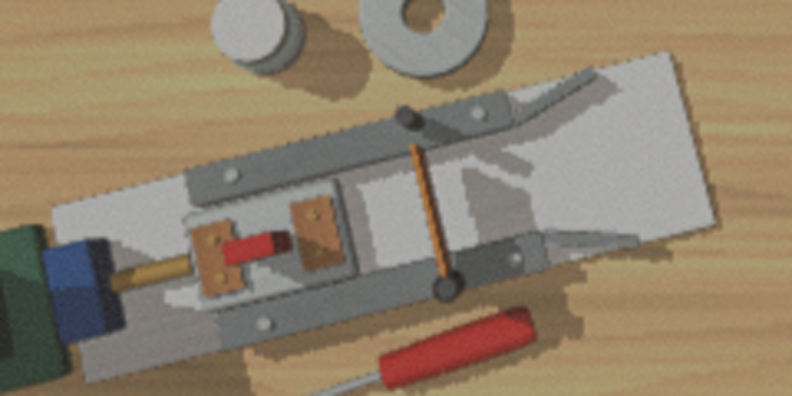

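The final crop shows the carriage's front edge at (190,262), right at the brass screw's end, with no pin visible. The flap is shut at (415,145)–(445,275), and the spool, driver and jar are unmoved. I do one numeric check and then hand in.

```bash
python3 -c "
from h import *
a=np.array([(340,182),(356,275)],float);q=ray('top',np.c_[160+(a[:,0]+.5)/3.3-.5,190+(a[:,1]+.5)/3.3-.5],.02)[:,:2]*1000
print('rear+50',(q-O)@X+50)
a=np.array([(190,262)],float);q=ray('top',np.c_[160+(a[:,0]+.5)/3.3-.5,190+(a[:,1]+.5)/3.3-.5],.02)[:,:2]*1000
print('screw end',(q-O)@X)"
```

```text
rear+50 [107.26973247 110.4118319 ]
screw end [161.55046332]
```

```bash
python3 -c "
from bench import r
print(r.hand_in())"
```

```text
the job is handed in; nothing more can be done
None
```

I slid the carriage along the bed until the stop pin went solid, with about 9 N total push at the wrist, then let go and handed in at about 19 s; the last picture shows the carriage against the screw end, the flap shut, and the spool, screwdriver and jar in place.

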